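# Nest the pot set and punch its tag

## Robot

A 6-joint arm with a two-finger parallel gripper is mounted at the origin on the work surface. World frame = base frame: x ahead of the robot, y to its left, z up, the work surface at z = 0. Lengths are in m, angles in degrees, forces in N, time in s.
With the tool pointing down it reaches from about 0.3 to 0.75 m from the base axis. Payload 8.5 kg.
Tool frame: the origin (TCP) lies midway between the tips of the shut fingers; the grasp point (between the pads) lies 19 mm behind it; z points along the fingers, y is the line along which they close (so a half turn about z gives the same grasp; the last joint's range is limited). The gripper opens to 85 mm and grips with 20 to 120 N. Pads are 22 mm wide; open, the fingers measure 114 mm over their backs; the gripper's body (76 mm by 85 mm) begins 54 mm behind the grasp point. The pads swing forward as they close: fully open they stand 13 mm farther back than shut.
Start: joints at [-76.679, 21.807, 74.336, -0, 83.858, -12.336], TCP at [0.238, -0.496, 0.231] pointing down, gripper open.
Joint ranges: [-178.18, 178.18], [-50.72, 133.34], [12.68, 142.11], [-81.47, 261.47], [9.98, 163.14], [-165.26, 165.26]. Speed limits (degrees/s): [136.94, 136.94, 180, 180, 180, 180].

## Interface

Orientations are given as a 3x3 rotation matrix whose columns are the frame's x, y, z axes.
In Python, from rig import observe, optics, order, spotter gives the robot as it stands.
- The arm moves only by the tool move_arm, never from a script. Its argument "series" is text: rows parted by semicolons, each of 5 numbers parted by spaces: the shift along the tool's x, y, z in cm, then the turn about the tool's z in degrees, then the opening, from -1 (shut) to 1 (fully open). A call has 1 to 8 rows; each row is the pose to reach, as a shift and turn from the pose commanded when the call began, along the tool's axes at that moment; what a row does not reach only later rows make up. A row lasts 1/8 s, in which the tool goes at most 62.5 mm and 10.7 degrees, less where a joint would pass 70% of its speed; a pose out of reach is approached as far as the arm can. A call with a gripper value outside its range is refused whole. The fingers move at their own pace and stop on an object; "force" is the grip in N (left out, the last holds). Time passes only in rows, so rows that repeat a pose let the fingers close. It gives the time, the measured TCP pose, the force, the opening and the grip force at its end, in the units of the state.
- observe(): the state, without advancing time (a new reading comes with each control period).
- optics.get_image(name): name is "scene" or "top" or "wrist"; returns a dict with "pixels" (480x640x3 uint8, blue, green, red), "camera_matrix" (3x3 intrinsics, pixels), "dist" ([k1, k2, p1, p2, k3] as OpenCV has them; the pictures are not rectified), "rvec" (rotation vector, rad) and "tvec" (3), from world to camera coordinates, as OpenCV has them. Camera axes: x right, y down, z forward; pixel columns grow to the right and rows downward; lengths in m; the calibration is good to about 2 mm. A picture is of the moment at which its call begins. There is no depth.
- order.close_job(): hands the job in; it is judged then, once.
Trained networks look in the newest picture that a camera, given by its name, has taken for a name from the list of things; names that differ only in an ending like _2 or _b are one class to them, and where a whole thing is asked for, a point or a joint stands for the part that bears it (a point fixed in the world has none). Each returns a list of dicts, best first, with "score" (0 to 1); they miss things now and then, are a little off and sometimes report something else, mostly with a low value. They report only what shows in the picture. A call takes as long as a camera call. They do not tell look-alikes from the thing itself.
- spotter.find_in(thing, camera): "point" ([x, y, z] in m, in world coordinates, good to about 4 mm: the middle of the surface that is visible of it).
- spotter.cut_out(thing, camera): "pixels" (480x640 bool, what is visible of it).
- spotter.mark_of(thing, camera): "point" ([x, y, z] in m, in world coordinates, good to about 4 mm: a listed point, or the origin of a listed thing).
The state is a dict: "time_s": time; "q": joint angles; "qvel": joint speeds; "joint_efforts": joint torques, N m; "position": TCP position; "tool_rot": TCP orientation; "ft_force": force on the tool from outside, world axes, zero at the start; "wrist_torque": the same for the moment, N m; "grip_width": finger opening in m; "gripper_force": force on a finger pad.
Only numpy, scipy, OpenCV 4.12 (cv2) and the standard library are available. Lean on these libraries where they do the work, as an engineer would, in place of code of your own. Each camera call takes 0.05 s, during which the arm holds its last target. There are 200 camera calls.

## Task

Make up the gift set on the shop counter: nest all the pots, right way up, into one stack in the middle of the round cork mat. Then take the mallet by its handle and punch the yellow tag: two blows on the sprung pin of the punch that the yellow tag lies in, each driving the pin fully down, with the mallet lifted clear in between so that the pin springs right back up. Finally lay the mallet back on its rest as it lay before; do not work the other punch, and leave the jar, the kit box and the tin where they stand.

Things in the scene. Friction and masses are not known exactly. Their poses are not given: they have to be found in the camera images.
- pot1: red turned pot, may be absent; all pots have one shape: open top, 50 mm tall, foot 44 mm across, widening to a straight rim band 66 mm across and 13 mm high at the top; walls 3 mm, solid base 22 mm thick, so a pot nested in another stands 22 mm higher than it with about 1.8 mm play all round; 90 g; origin: centre of the underside, z up out of the mouth
- pot2: yellow turned pot, may be absent; all pots have one shape: open top, 50 mm tall, foot 44 mm across, widening to a straight rim band 66 mm across and 13 mm high at the top; walls 3 mm, solid base 22 mm thick, so a pot nested in another stands 22 mm higher than it with about 1.8 mm play all round; 90 g; origin: centre of the underside, z up out of the mouth
- pot3: blue turned pot, may be absent; all pots have one shape: open top, 50 mm tall, foot 44 mm across, widening to a straight rim band 66 mm across and 13 mm high at the top; walls 3 mm, solid base 22 mm thick, so a pot nested in another stands 22 mm higher than it with about 1.8 mm play all round; 90 g; origin: centre of the underside, z up out of the mouth
- pot4: green turned pot, may be absent; all pots have one shape: open top, 50 mm tall, foot 44 mm across, widening to a straight rim band 66 mm across and 13 mm high at the top; walls 3 mm, solid base 22 mm thick, so a pot nested in another stands 22 mm higher than it with about 1.8 mm play all round; 90 g; origin: centre of the underside, z up out of the mouth
- pot5: white turned pot, may be absent; all pots have one shape: open top, 50 mm tall, foot 44 mm across, widening to a straight rim band 66 mm across and 13 mm high at the top; walls 3 mm, solid base 22 mm thick, so a pot nested in another stands 22 mm higher than it with about 1.8 mm play all round; 90 g; origin: centre of the underside, z up out of the mouth
- pot6: orange turned pot, may be absent; all pots have one shape: open top, 50 mm tall, foot 44 mm across, widening to a straight rim band 66 mm across and 13 mm high at the top; walls 3 mm, solid base 22 mm thick, so a pot nested in another stands 22 mm higher than it with about 1.8 mm play all round; 90 g; origin: centre of the underside, z up out of the mouth
- mat: round cork mat, fixed, 120 mm across, 4 mm thick, a dark disc 50 mm across marks its middle; origin: centre of its underside (on the counter)
- punch_a: the left (+y) of two blue C-shaped tag punches, fixed: base plate 120 x 84 x 12 mm, a column at its +x side and an arm 26 mm wide whose top is 100 mm up; the side towards its own -x is open; origin: on the counter on the axis of its pin, z up, x from the pin to the column
- pin_a (a joint): sprung pin of that punch, travel down in m: 0 up, 0.012 fully down against its stop (reads at least 0.0105 when fully home); the spring pushes back with 3 N at the top and 6.6 N at the bottom and returns the pin as soon as it is free
- pin_a_top (a point): centre of the top of that pin's round brass head, 28 mm across; 126 mm above the counter when up
- punch_b: the right (-y) of two blue C-shaped tag punches, fixed: base plate 120 x 84 x 12 mm, a column at its +x side and an arm 26 mm wide whose top is 100 mm up; the side towards its own -x is open; origin: on the counter on the axis of its pin, z up, x from the pin to the column
- pin_b (a joint): sprung pin of that punch, travel down in m: 0 up, 0.012 fully down against its stop (reads at least 0.0105 when fully home); the spring pushes back with 3 N at the top and 6.6 N at the bottom and returns the pin as soon as it is free
- pin_b_top (a point): centre of the top of that pin's round brass head, 28 mm across; 126 mm above the counter when up
- tag: round yellow tag, 60 mm across and 3 mm thick, lying in one of the two punches, under the pin; fixed there; origin: centre of its underside
- blank: round grey blank of the same size lying in the other punch; that punch is not in use; origin: centre of its underside
- mallet: wooden mallet lying level: upright dark cylindrical head 44 mm across, 70 mm tall, its flat underside the striking face; a handle 20 mm wide and 24 mm high, centre line 35 mm above the face, runs along -x to 166 mm from the head's axis; 0.25 kg, centre of mass 25 mm from that axis; origin: centre of the underside of the head, x away from the handle, z up
- mallet_grip (a point): middle of the red band on the mallet's handle, 45 mm from the head's axis along -x, 35 mm above the face: the place to grip, from above, across the 20 mm width
- mallet_rest: fixed plywood rest, 66 mm wide: 8 mm base plate on which the mallet's head stands, and a fork (42 mm between cheeks, tops 55 mm up) 142 mm from the origin along -x that carries the handle's underside 31 mm above the counter; origin: on the counter under the head's place; the mallet's origin belongs 8 mm above it, x the same way
- jar: bystander: green glass jar, 64 mm across, 90 mm tall; origin: centre of the underside
- kit_box: bystander: flat cardboard kit box 80 x 120 x 35 mm; origin: centre of the underside
- tin: bystander: grey tin 60 mm across, 30 mm tall; origin: centre of the underside
Mind the look-alikes: they are no part of the job. What is shaped like the mallet_rest but orange or purple is not meant. There is more than one size of the pot1; the job needs the smaller.

How it is judged:
By the outcome, as a careful person would: the job done as asked, in the order asked, and still so for the second after the job is handed in, with the robot touching nothing.
Of pot1, pot2, pot3, pot4, pot5, pot6 only 4 to 6 are there at a start; the rules pass over those that are not, and their reading is None.
At some moment in a run one of pot1, pot2, pot3, pot4, pot5, pot6 may be knocked a few centimetres aside while the robot is not near it.
It also fails if it takes over 208 s, if anything falls off the work surface, if the arm or the gripper's body presses on something with over 40 N, if the wrist force passes 120 N, or if a joint passes its speed limit or range.

## Working session

There is one attempt and no reset: what is moved stays moved. The work goes in short steps, Python scripts to look and compute and a tool call to move; the robot and the scene stay as the last step left them, time stands still between calls to the robot, and variables do not carry over. Pictures are saved under pics/ and viewed, at most 14 in all, crops included, and the job is handed in when it is done.

Besides the shell and the picture viewer there is one more tool, called as a command line: name --argument value ..., lists and objects as JSON in quotes. move_arm: Moves the arm, as the interface text tells. Its arguments: {"type":"object","properties":{"series":{"type":"string"},"force":{"type":"number"}},"required":["series"]}

```bash
ls; mkdir -p pics; python3 - <<'E'
from rig import observe, optics, order, spotter
import cv2
s=observe(); print(s)
for n in ("scene","top"):
    im=optics.get_image(n); cv2.imwrite(f"pics/{n}0.png",im["pixels"])
    print(n,im["camera_matrix"],im["rvec"],im["tvec"])
    for t in ["pot1","mat","punch_a","tag","blank","mallet","mallet_grip","mallet_rest","jar","kit_box","tin","pin_a_top","pin_b_top"]+[f"pot{i}" for i in range(2,7)]:
        print(n,t,[([round(float(x),3) for x in d["point"]],round(float(d["score"]),2)) for d in spotter.mark_of(t,n)][:4])
E
```

```text
pics
{'time_s': 0.0, 'q': array([-7.66792195e+01,  2.18422810e+01,  7.43850937e+01,  6.70548624e-05,
        8.38558909e+01, -1.23346818e+01]), 'qvel': array([ 0.00742729, -0.10417882, -0.08928678,  0.01991109, -0.01089748,
       -0.01236309]), 'joint_efforts': array([ 3.54500999e-04, -4.48456657e+01, -2.31279320e+01, -1.61214216e-04,
        4.74910907e-03, -2.54042624e-05]), 'position': array([ 0.23806813, -0.49549205,  0.23069767]), 'tool_rot': array([[ 9.01413951e-01,  4.32958170e-01, -3.33702730e-04],
       [ 4.32958187e-01, -9.01412895e-01,  1.41442879e-03],
       [ 3.11584556e-04, -1.41946517e-03, -9.99998944e-01]]), 'ft_force': array([-0.03533328, -0.49652118,  0.60565517]), 'wrist_torque': array([ 0.03116143,  0.05788324, -0.0220685 ]), 'gripper_force': 0.0, 'grip_width': 0.08512222897919512}
scene [[522.22173555   0.         325.11200696]
 [  0.         522.22173555 231.85302423]
 [  0.           0.           1.        ]] [ 0.89455407  2.74058411 -0.76109447] [ 0.44078191 -0.19653304  1.53964701]
scene pot1 [([0.464, 0.018, -0.0], 0.87), ([0.472, 0.155, -0.002], 0.81), (
[... 2702 characters left out ...]
op [([0.643, -0.218, 0.127], 0.55)]
top pot2 [([0.443, 0.407, 0.0], 0.88), ([0.461, 0.022, -0.001], 0.86), ([0.316, 0.362, -0.002], 0.79), ([0.476, 0.157, -0.0], 0.77)]
top pot3 [([0.443, 0.407, 0.0], 0.88), ([0.461, 0.022, -0.001], 0.86), ([0.316, 0.362, -0.002], 0.79), ([0.476, 0.157, -0.0], 0.77)]
top pot4 [([0.443, 0.407, 0.0], 0.88), ([0.461, 0.022, -0.001], 0.86), ([0.316, 0.362, -0.002], 0.79), ([0.476, 0.157, -0.0], 0.77)]
top pot5 [([0.443, 0.407, 0.0], 0.88), ([0.461, 0.022, -0.001], 0.86), ([0.316, 0.362, -0.002], 0.79), ([0.476, 0.157, -0.0], 0.77)]
top pot6 [([0.443, 0.407, 0.0], 0.88), ([0.461, 0.022, -0.001], 0.86), ([0.316, 0.362, -0.002], 0.79), ([0.476, 0.157, -0.0], 0.77)]
```

View pics/scene0.png

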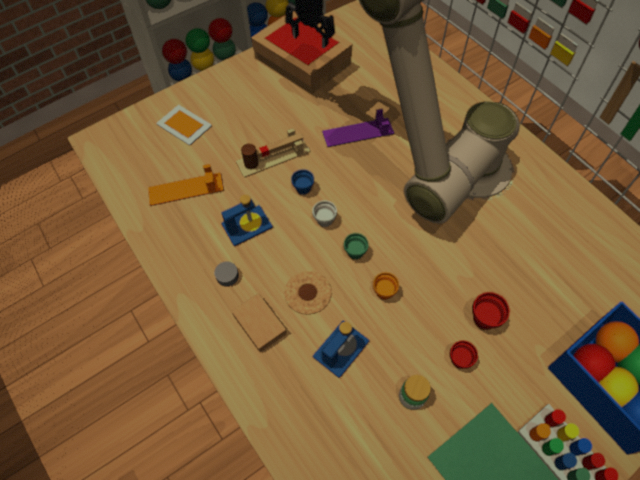

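View pics/top0.png

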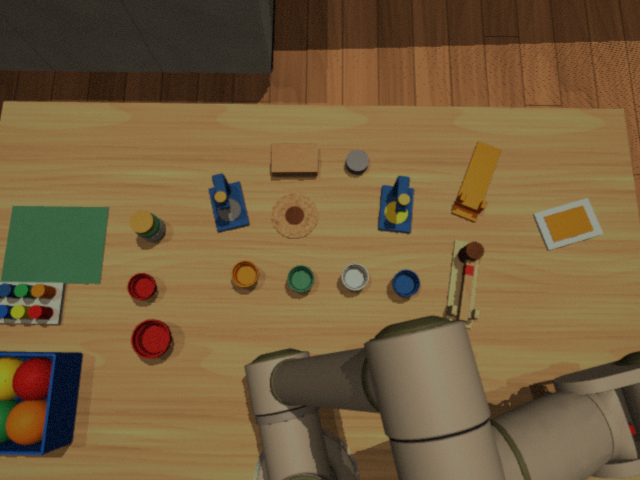

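```bash
python3 - <<'E'
from rig import observe, optics, order, spotter
for n in ("scene","top"):
    for f in (spotter.mark_of,spotter.find_in):
        for d in f("pot1",n): print(n,[round(float(x),3) for x in d["point"]],round(float(d["score"]),2))
E
```

```text
scene [0.464, 0.018, -0.0] 0.87
scene [0.472, 0.155, -0.002] 0.81
scene [0.317, 0.362, 0.0] 0.74
scene [0.639, 0.209, 0.002] 0.66
scene [0.466, -0.11, -0.0] 0.57
scene [0.308, 0.363, 0.043] 0.95
scene [0.466, 0.154, 0.029] 0.81
scene [0.458, 0.017, 0.027] 0.76
scene [0.454, -0.238, 0.034] 0.68
scene [0.464, -0.115, 0.03] 0.59
top [0.443, 0.407, 0.0] 0.88
top [0.461, 0.022, -0.001] 0.86
top [0.316, 0.362, -0.002] 0.79
top [0.476, 0.157, -0.0] 0.77
top [0.457, -0.227, -0.001] 0.74
top [0.469, -0.112, -0.002] 0.61
top [0.459, -0.237, 0.023] 0.92
top [0.475, -0.114, 0.022] 0.88
top [0.463, 0.023, 0.018] 0.7
top [0.315, 0.365, 0.036] 0.61
top [0.442, 0.41, 0.03] 0.56
```

The scene view shows five small pots (blue 303,181; white 325,213; green 356,246; orange 386,286; red 463,355), all mouth up. There is also a larger red pot (490,311), and the yellow tag lies in the punch at (247,220), which is punch_b. The top view agrees: pots at (406,284), (354,277), (300,279), (245,275) and (142,287), mat at (295,216), mallet at (467,270) on the natural wood rest.

```bash
cat > h.py <<'E'
from rig import observe, optics, order, spotter
import numpy as np, cv2
from scipy.optimize import fsolve
TH=np.linspace(0,2*np.pi,60)
def circ(r,z): return np.c_[r*np.cos(TH),r*np.sin(TH),0*TH+z]
POT=np.r_[circ(.033,.05),circ(.033,.037),circ(.022,0)]
MAT=np.r_[circ(.06,.004),circ(.06,0)]
def proj(im,P): return cv2.projectPoints(np.asarray(P,float),im["rvec"],im["tvec"],im["camera_matrix"],im["dist"])[0][:,0]
def hullc(im,S,p):
    h=cv2.convexHull(proj(im,S+np.r_[p[0],p[1],p[2]]).astype(np.float32)); m=cv2.moments(h)
    return np.array([m["m10"],m["m01"]])/m["m00"],m["m00"]
def fit(im,mask,S,z=0.,guess=(.5,0)):
    """xy such that the projected silhouette has the mask's centroid; also area ratio"""
    n,l,st,c=cv2.connectedComponentsWithStats(mask.astype(np.uint8)); k=1+np.argmax(st[1:,4])
    f=lambda x: hullc(im,S,(x[0],x[1],z))[0]-c[k]
    x=fsolve(f,guess); return x,st[k,4]/hullc(im,S,(*x,z))[1]
def masks(th,cam,S,z=0.,guess=(.5,0)):
    im=optics.get_image(cam); out=[]
    for d in spotter.cut_out(th,cam):
        m=np.array(d["pixels"]); 
        if m.sum()<30: continue
        x,a=fit(im,m,S,z,guess); ys,xs=np.nonzero(m)
        out.append((np.round(x,4),round(float(a),2),round(float(d["score"]),2),im["pixels"][ys,xs].mean(0).astype(int)))
    return out
def rel(p,phi,op=1):
    """print shift (cm, tool axes) and turn from the present pose to TCP p with tool x at phi deg, tool down"""
    s=observe(); R=s["tool_rot"]; d=R.T@(np.array(p)-s["position"])*100
    a=np.degrees(np.arctan2(R[1,0],R[0,0])); print("move",np.round(d,2),"turn",round((a-phi+180)%360-180,1))
E
python3 - <<'E'
from h import *
for c in ("top","scene"):
    for o in masks("pot1",c,POT): print(c,*o)
    for o in masks("mat",c,MAT): print(c,"mat",*o)
rel((.469,-.112,.2),0)
E
```

```text
top [0.3161 0.3679] 1.85 0.93 [ 13  19 107]
top [ 0.4567 -0.2352] 0.92 0.81 [78 53 30]
top [ 0.4693 -0.1117] 1.01 0.8 [109 124 125]
top [0.4393 0.4026] 0.98 0.7 [ 14  20 104]
top [0.4633 0.0193] 1.01 0.69 [56 85 54]
top [0.473  0.1545] 0.99 0.65 [ 21  82 129]
top [ 0.6283 -0.2115] 0.47 0.54 [ 28 114 127]
top mat [0.632  0.0405] 1.01 0.67 [ 58  99 135]
top mat [ 0.6798 -0.2419] 0.06 0.6 [ 53 123 138]
top mat [0.6002 0.4183] 0.5 0.33 [41 83 99]
scene [ 0.4682 -0.1074] 0.95 0.91 [ 97 118 121]
scene [-0.4762  2.053 ] 1.28 0.84 [ 13  21 109]
scene [0.4631 0.0211] 1.02 0.77 [51 81 56]
scene [ 0.4543 -0.233 ] 1.01 0.75 [66 50 36]
scene [0.4741 0.1567] 0.93 0.6 [ 15  80 136]
scene [0.4409 0.4032] 0.92 0.56 [ 14  22 115]
scene [0.6416 0.0589] 2.69 0.35 [ 59 103 141]
move [ 37.43 -24.6    3.13] turn 25.7
```

move_arm --series "37.4 -24.6 3 25.7 1;37.4 -24.6 3 25.7 1;37.4 -24.6 3 25.7 1;37.4 -24.6 3 25.7 1;37.4 -24.6 3 25.7 1;37.4 -24.6 3 25.7 1;37.4 -24.6 3 25.7 1;37.4 -24.6 3 25.7 1"

```text
time_s: 3.5
position: [0.4697, -0.1092, 0.2012]
tool_rot: [[1.0, 0.003, -0.0], [0.003, -1.0, 0.0], [-0.0, -0.0, -1.0]]
ft_force: [0.2, -0.4, 0.9]
grip_width: 0.0856
gripper_force: 0.0
```

```bash
python3 - <<'E'
from h import *
s=observe(); print(s["position"],s["time_s"])
im=optics.get_image("wrist"); cv2.imwrite("pics/w1.png",im["pixels"])
for c in ("wrist",):
    for o in masks("pot1",c,POT): print(c,*o)
    for o in masks("mat",c,MAT): print(c,"mat",*o)
rel((.469,-.110,.02),0)
E
```

```text
[ 0.46968864 -0.10919991  0.2011693 ] 3.5
wrist [0.4762 0.1303] 0.32 0.93 [ 28  68 131]
wrist [ 0.4705 -0.1082] 0.98 0.85 [164 191 199]
wrist [0.4649 0.0221] 0.97 0.79 [ 72 111  69]
wrist [ 0.4573 -0.2313] 0.99 0.67 [82 55 35]
wrist mat [0.6011 0.0449] 0.39 0.82 [ 99 161 215]
move [ 0.06 -0.34 18.14] turn -0.1
```

View pics/w1.png

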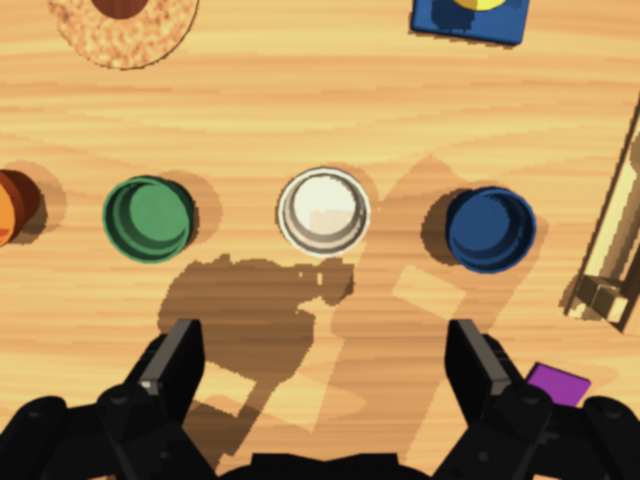

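The wrist view shows the white pot at (323,211), upright and mouth up, with green (148,219), blue (490,229) and the mat's edge (120,30) also in frame. The fit lies within 1 mm of the TCP axis, so I descend and grip.

move_arm --series "0.1 -0.1 6 0 1;0.1 -0.1 12 0 1;0.1 -0.1 16 0 1;0.1 -0.1 18.1 0 1;0.1 -0.1 18.1 0 1;0.1 -0.1 18.1 0 -1;0.1 -0.1 18.1 0 -1;0.1 -0.1 18.1 0 -1" --force 40

```text
time_s: 4.75
position: [0.4703, -0.1118, 0.0217]
tool_rot: [[1.0, -0.001, 0.002], [-0.001, -1.0, -0.002], [0.002, 0.002, -1.0]]
ft_force: [-1.8, -1.9, 5.9]
grip_width: 0.064
gripper_force: 45.0
```

move_arm --series "0 0 0 0 -1;0 0 0 0 -1;0 0 -5 0 -1;0 0 -10 0 -1;0 0 -13 0 -1;0 0 -13 0 -1"

```text
time_s: 5.5
position: [0.4705, -0.1115, 0.1527]
tool_rot: [[1.0, -0.001, 0.005], [-0.001, -1.0, -0.003], [0.005, 0.003, -1.0]]
ft_force: [-0.0, 0.3, -2.0]
grip_width: 0.0634
gripper_force: 45.4
```

```bash
python3 - <<'E'
from h import *
im=optics.get_image("wrist"); cv2.imwrite("pics/w2.png",im["pixels"])
rel((.633,.0415,.16),0)
E
```

```text
move [ 16.31 -15.27  -0.88] turn -0.0
```

View pics/w2.png

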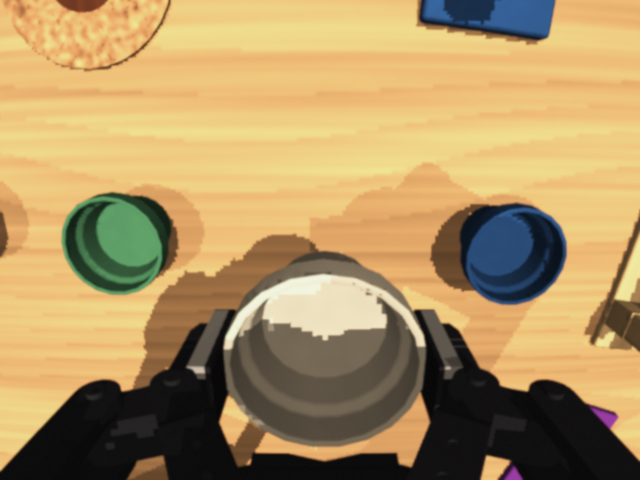

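The white pot sits level between the pads (325,350). The mat's middle is only at the top edge (80,0), so I stop short of the mat to measure its centre.

move_arm --series "5 -5 -4 0 -1;9 -10 -4 0 -1;9 -15.3 -4 0 -1;9 -15.3 -4 0 -1;9 -15.3 -4 0 -1;9 -15.3 -4 0 -1"

```text
time_s: 6.3
position: [0.5596, 0.0406, 0.1897]
tool_rot: [[1.0, -0.002, -0.001], [-0.002, -1.0, -0.0], [-0.001, 0.0, -1.0]]
ft_force: [-0.4, -0.3, -0.8]
grip_width: 0.0634
gripper_force: 45.3
```

```bash
cat >> h.py <<'E'
def matmid(im):
    hsv=cv2.cvtColor(im["pixels"],cv2.COLOR_BGR2HSV)
    p=proj(im,[[.633,.042,.004]])[0].astype(int); g=im["pixels"].mean(2)
    b=g<0.55*np.median(g[max(0,p[1]-80):p[1]+80,max(0,p[0]-80):p[0]+80])
    n,l,st,c=cv2.connectedComponentsWithStats(b.astype(np.uint8)); m=l==l[p[1],p[0]]
    return fit(im,m,circ(.025,.004),0,(.63,.04))
E
python3 - <<'E'
from h import *
s=observe(); print(s["position"],s["qvel"].max())
for c in ("wrist","top"):
    im=optics.get_image(c); print(c,matmid(im)); 
    if c=="wrist": cv2.imwrite("pics/w3.png",im["pixels"])
    for o in masks("mat",c,MAT): print(c,"mat",*o)
E
```

```text
[0.55957091 0.04057045 0.18973182] 0.014785566713308322
wrist (array([0.63369149, 0.04350514]), np.float64(0.937272170793897))
top (array([0.63, 0.04]), np.float64(4.094138131211503))
top mat [ 0.6403 -0.218 ] 0.17 0.19 [ 29 113 126]h.py:16: RuntimeWarning: The iteration is not making good progress, as measured by the 
 improvement from the last ten iterations.
  x=fsolve(f,guess); return x,st[k,4]/hullc(im,S,(*x,z))[1]
```

View pics/w3.png

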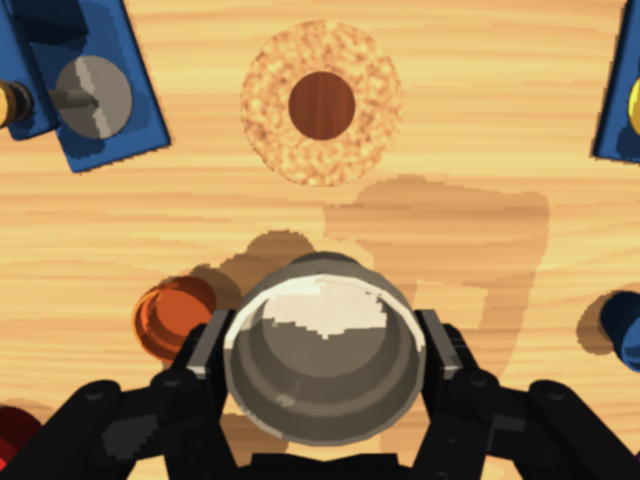

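The mat's dark middle is at (322,105), which fits (0.634, 0.043); the held pot is still level. I place it there.

move_arm --series "5 -0.2 0 0 -1;7.4 -0.2 2 0 -1;7.4 -0.2 8 0 -1;7.4 -0.2 13 0 -1;7.4 -0.2 15.5 0 -1;7.4 -0.2 16.4 0 -1;7.4 -0.2 16.4 0 -1;7.4 -0.2 16.4 0 -1"

```text
time_s: 7.6
position: [0.6344, 0.0436, 0.0273]
tool_rot: [[1.0, -0.001, 0.002], [-0.001, -1.0, -0.0], [0.002, 0.0, -1.0]]
ft_force: [-0.8, 0.3, -1.0]
grip_width: 0.0638
gripper_force: 45.4
```

move_arm --series "0 0 0 0 1;0 0 0 0 1;0 0 0 0 1;0 0 -5 0 1;0 0 -10 0 1;0 0 -15 0 1;-6 0 -17 0 1;-6 0 -17 0 1"

```text
time_s: 8.6
position: [0.5712, 0.0443, 0.1982]
tool_rot: [[1.0, -0.001, 0.001], [-0.001, -1.0, -0.0], [0.001, 0.0, -1.0]]
ft_force: [0.8, 0.3, -1.1]
grip_width: 0.0854
gripper_force: 0.0
```

```bash
python3 - <<'E'
from h import *
s=observe(); print(s["position"],s["qvel"].max())
for c in ("wrist","top","scene"):
    for o in masks("pot1",c,POT): print(c,*o)
rel((.463,.020,.18),0)
E
```

```text
[0.57120441 0.04427269 0.19819138] 3.6443033299570744
wrist [ 0.4611 -0.2113] 0.48 0.94 [62 42 26]
wrist [0.6341 0.0448] 0.99 0.85 [170 193 197]
wrist [0.4857 0.1528] 0.59 0.72 [ 25  56 131]
wrist [0.3631 0.3562] 0.03 0.62 [10 13 47]
wrist [0.4655 0.0226] 0.97 0.56 [61 95 59]
top [ 0.4554 -0.2347] 1.02 0.71 [76 54 33]
top [0.4623 0.0147] 0.86 0.66 [52 80 52]
top [0.3371 0.3651] 0.87 0.61 [ 14  21 103]
top [0.4392 0.4014] 0.9 0.59 [ 12  17 103]
top [ 0.7658 -0.1178] 0.85 0.45 [80 91 99]
scene [0.4586 0.0273] 0.75 0.89 [50 79 51]
scene [-0.4748  2.0528] 1.27 0.75 [ 14  22 113]
scene [ 0.4704 -0.2328] 0.39 0.72 [67 48 31]
scene [0.6484 0.0695] 1.64 0.72 [ 63 108 145]
scene [ 0.6575 -0.2197] 2.5 0.59 [71 60 47]
scene [0.4397 0.4042] 1.0 0.57 [ 17  27 120]
scene [0.6305 0.0431] 0.97 0.57 [110 132 134]
scene [0.4737 0.1572] 1.02 0.57 [ 10  52 111]
move [-11.15   2.38   1.57] turn -0.1
```

move_arm --series "-6 2.2 1.5 0 1;-10.8 2.2 1.5 0 1;-10.8 2.2 1.5 0 1;-10.8 2.2 1.5 0 1;-10.8 2.2 1.5 0 1"

```text
time_s: 9.52
position: [0.4671, 0.0218, 0.1812]
tool_rot: [[1.0, -0.001, 0.001], [-0.001, -1.0, -0.0], [0.001, 0.0, -1.0]]
ft_force: [0.8, 0.1, 0.3]
grip_width: 0.0855
gripper_force: 0.0
```

```bash
python3 - <<'E'
from h import *
s=observe(); print(s["position"],abs(s["qvel"]).max())
for o in masks("pot1","wrist",POT): print(*o)
rel((.464,.022,.022),0)
E
```

```text
[0.46709173 0.02179902 0.18122684] 0.36470651490210526
[ 0.4614 -0.1993] 0.22 0.94 [38 26 17]
[0.4746 0.157 ] 0.98 0.84 [ 43 105 189]
[0.602  0.0452] 0.02 0.69 [ 84 101 108]
[0.4645 0.0224] 0.97 0.56 [ 68 106  65]
move [-2.700e-01 -1.000e-02  1.591e+01] turn -0.0
```

move_arm --series "-0.3 0 6 0 1;-0.3 0 12 0 1;-0.3 0 15 0 1;-0.3 0 15.9 0 1;-0.3 0 15.9 0 1;-0.3 0 15.9 0 -1;-0.3 0 15.9 0 -1;-0.3 0 15.9 0 -1"

```text
time_s: 10.62
position: [0.4637, 0.0218, 0.024]
tool_rot: [[1.0, -0.0, 0.003], [-0.0, -1.0, -0.001], [0.003, 0.001, -1.0]]
ft_force: [-2.1, 0.7, 9.1]
grip_width: 0.0655
gripper_force: 42.1
```

move_arm --series "0 0 0 0 -1;0 0 0 0 -1;0 0 -5 0 -1;0 0 -10 0 -1;0 0 -14 0 -1;0 0 -14 0 -1;0 0 -14 0 -1;0 0 -14 0 -1"

```text
time_s: 11.62
position: [0.4623, 0.022, 0.1614]
tool_rot: [[1.0, -0.001, -0.002], [-0.001, -1.0, 0.0], [-0.002, -0.0, -1.0]]
ft_force: [0.1, 0.3, -2.5]
grip_width: 0.0658
gripper_force: 45.2
```

move_arm --series "5 -1 0 0 -1;8 -2.2 -2 0 -1;10 -2.2 -2 0 -1;10 -2.2 -2 0 -1;10 -2.2 -2 0 -1;10 -2.2 -2 0 -1;10 -2.2 -2 0 -1"

```text
time_s: 12.5
position: [0.5625, 0.0438, 0.1824]
tool_rot: [[1.0, -0.001, -0.0], [-0.001, -1.0, 0.0], [-0.0, -0.0, -1.0]]
ft_force: [-0.4, 0.3, -1.7]
grip_width: 0.0654
gripper_force: 45.2
```

```bash
cat >> h.py <<'E'
def stack(n,c="wrist",z0=.004):
    "fit the n-pot stack on the mat"
    S=np.concatenate([POT+[0,0,.022*i] for i in range(n)])
    return [o for o in masks("pot1",c,S,z0,(.63,.04)) if np.hypot(*(o[0]-[.634,.044]))<.03]
E
python3 - <<'E'
from h import *
s=observe(); print(s["position"],abs(s["qvel"]).max(),s["grip_width"])
for o in masks("pot1","wrist",POT,.004): print(*o)
rel((.634,.0446,.048),0)
cv2.imwrite("pics/w4.png",optics.get_image("wrist")["pixels"])
E
```

```text
[0.56245191 0.04380447 0.18240478] 0.39008259898340847 0.06541621796424239
[0.4842 0.161 ] 0.63 0.95 [ 30  68 153]
[0.4625 0.0451] 4.68 0.79 [50 76 47]
[0.6344 0.0447] 0.99 0.7 [185 205 210]
[0.3559 0.3337] 0.23 0.69 [11 13 57]
[ 0.4669 -0.1993] 0.28 0.56 [53 36 24]
[ 0.6371 -0.1665] 0.01 0.42 [ 62 135 145]
move [ 7.13 -0.09 13.44] turn -0.0
```

View pics/w4.png

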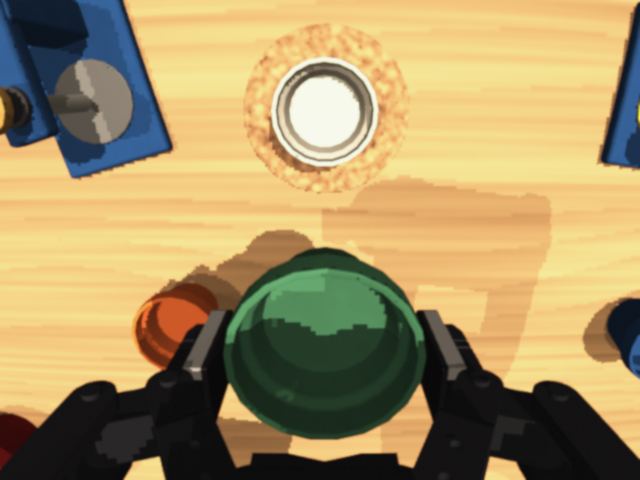

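The white pot stands centred on the mat (325,112), and the green pot is held level about 1 mm forward in the pads. I nest it slowly.

move_arm --series "5 -0.1 0 0 -1;7.1 -0.1 2 0 -1;7.1 -0.1 6 0 -1;7.1 -0.1 8.5 0 -1;7.1 -0.1 10.5 0 -1;7.1 -0.1 12 0 -1;7.1 -0.1 12.8 0 -1;7.1 -0.1 13.2 0 -1"

```text
time_s: 13.65
position: [0.6343, 0.0446, 0.0509]
tool_rot: [[1.0, -0.001, 0.001], [-0.001, -1.0, -0.0], [0.001, 0.0, -1.0]]
ft_force: [-2.3, -1.9, 12.7]
grip_width: 0.0655
gripper_force: 46.3
```

move_arm --series "0 0 0 0 -1;0 0 0.1 0 -1;0 0 0.1 0 -1"

```text
time_s: 14.02
position: [0.6345, 0.0445, 0.0509]
tool_rot: [[1.0, -0.001, 0.003], [-0.001, -1.0, -0.001], [0.003, 0.001, -1.0]]
ft_force: [-2.2, -1.1, 7.5]
grip_width: 0.0653
gripper_force: 45.9
```

Contact came at the expected height, so I release, back up and look.

move_arm --series "0 0 0 0 1;0 0 0 0 1;0 0 0 0 1;0 0 -5 0 1;0 0 -10 0 1;-6 -4 -14 0 1;-12 -8 -14 0 1;-16 -11 -13 0 1"

```text
time_s: 15.02
position: [0.485, 0.1469, 0.1816]
tool_rot: [[1.0, -0.001, 0.002], [-0.001, -1.0, 0.0], [0.002, -0.0, -1.0]]
ft_force: [0.8, 1.4, 0.3]
grip_width: 0.0854
gripper_force: 0.0
```

move_arm --series "0 0 0 0 1;0 0 0 0 1;0 0 0 0 1"

```text
time_s: 15.4
position: [0.4873, 0.1455, 0.1806]
tool_rot: [[1.0, -0.002, 0.0], [-0.002, -1.0, -0.0], [0.0, 0.0, -1.0]]
ft_force: [-0.7, 0.4, -0.5]
grip_width: 0.0855
gripper_force: 0.0
```

```bash
python3 - <<'E'
from h import *
s=observe(); print(s["position"],abs(s["qvel"]).max(),s["grip_width"])
for o in masks("pot1","wrist",POT): print(*o)
for c in ("scene","top"): print(c,stack(2,c))
rel((.474,.157,.023),0)
E
```

```text
[0.48726195 0.14546104 0.18058268] 0.20135058672910383 0.08550626652447611
[0.4744 0.1573] 0.98 0.91 [ 42 103 194]
[0.3417 0.3653] 0.61 0.91 [14 17 77]
[0.4437 0.3816] 0.41 0.87 [18 22 96]
[0.6169 0.0343] 0.33 0.7 [ 71 110  67]
[0.611  0.0619] 0.07 0.64 [60 73 83]
scene [(array([0.6289, 0.0393]), 0.84, 0.93, array([55, 86, 56])), (array([0.63, 0.04]), 0.82, 0.91, array([ 14,  75, 134])), (array([0.63, 0.04]), 1.65, 0.85, array([ 14,  22, 111])), (array([0.63, 0.04]), 0.63, 0.65, array([68, 49, 31])), (array([0.63, 0.04]), 0.9, 0.64, array([ 14,  22, 116]))]
top [(array([0.6353, 0.042 ]), 0.96, 0.92, array([53, 81, 53]))]
move [-1.25 -1.12 15.76] turn -0.1h.py:16: RuntimeWarning: The iteration is not making good progress, as measured by the 
 improvement from the last ten iterations.
  x=fsolve(f,guess); return x,st[k,4]/hullc(im,S,(*x,z))[1]
```

move_arm --series "-1.3 -1.2 6 0 1;-1.3 -1.2 12 0 1;-1.3 -1.2 15 0 1;-1.3 -1.2 15.8 0 1;-1.3 -1.2 15.8 0 1;-1.3 -1.2 15.8 0 -1;-1.3 -1.2 15.8 0 -1;-1.3 -1.2 15.8 0 -1"

```text
time_s: 16.7
position: [0.474, 0.1581, 0.0242]
tool_rot: [[1.0, -0.001, 0.003], [-0.001, -1.0, 0.0], [0.003, -0.0, -1.0]]
ft_force: [-0.9, -0.4, 4.6]
grip_width: 0.064
gripper_force: 44.0
```

move_arm --series "0 0 0 0 -1;0 0 0 0 -1;0 0 -5 0 -1;0 0 -10 0 -1;0 0 -15 0 -1;0 0 -17 0 -1;0 0 -17 0 -1;0 0 -17 0 -1"

```text
time_s: 17.7
position: [0.4727, 0.158, 0.1919]
tool_rot: [[1.0, -0.001, -0.001], [-0.001, -1.0, -0.0], [-0.001, 0.0, -1.0]]
ft_force: [-0.0, -0.4, -1.4]
grip_width: 0.0635
gripper_force: 45.6
```

move_arm --series "5 5 0 0 -1;8 9 0 0 -1;9 11.3 0 0 -1;9 11.3 0 0 -1;9 11.3 0 0 -1;9 11.3 0 0 -1;9 11.3 0 0 -1"

```text
time_s: 18.58
position: [0.5629, 0.0458, 0.1928]
tool_rot: [[1.0, 0.0, 0.0], [0.0, -1.0, 0.0], [0.0, -0.0, -1.0]]
ft_force: [-0.4, 0.5, -1.1]
grip_width: 0.0637
gripper_force: 45.6
```

```bash
python3 - <<'E'
from h import *
s=observe(); print(s["position"],abs(s["qvel"]).max(),s["grip_width"])
for o in stack(2): print(*o)
rel((.634,.0446,.072),0)
cv2.imwrite("pics/w5.png",optics.get_image("wrist")["pixels"])
E
```

```text
[0.56287834 0.04576996 0.19277475] 0.16305995494704134 0.06371276710785903
[0.6343 0.0447] 0.99 0.69 [ 84 129  81]
move [ 7.1   0.09 12.08] turn -0.0h.py:16: RuntimeWarning: The iteration is not making good progress, as measured by the 
 improvement from the last ten iterations.
  x=fsolve(f,guess); return x,st[k,4]/hullc(im,S,(*x,z))[1]
```

View pics/w5.png

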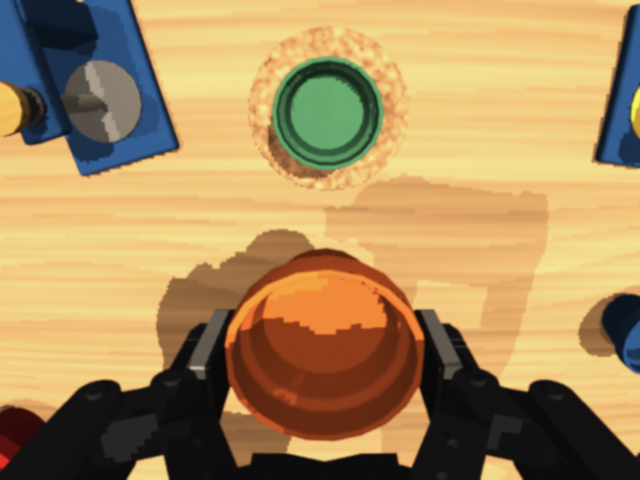

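Green is nested squarely in white (327,112) and orange is held level. I do the same with it.

move_arm --series "5 0.1 0 0 -1;7 0.1 1 0 -1;7 0.1 4 0 -1;7 0.1 7 0 -1;7 0.1 9 0 -1;7 0.1 10.7 0 -1;7 0.1 11.5 0 -1;7 0.1 12 0 -1"

```text
time_s: 19.73
position: [0.6338, 0.0438, 0.0733]
tool_rot: [[1.0, -0.001, 0.002], [-0.001, -1.0, -0.0], [0.002, 0.0, -1.0]]
ft_force: [-1.9, -1.7, 11.9]
grip_width: 0.0635
gripper_force: 47.0
```

move_arm --series "0 0 0 0 -1;0 0 0.1 0 -1;0 0 0.1 0 -1"

```text
time_s: 20.1
position: [0.6338, 0.0438, 0.0732]
tool_rot: [[1.0, -0.001, 0.003], [-0.001, -1.0, -0.001], [0.003, 0.001, -1.0]]
ft_force: [-0.9, -1.4, 7.1]
grip_width: 0.0634
gripper_force: 46.5
```

move_arm --series "0 0 0 0 1;0 0 0 0 1;0 0 0 0 1;0 0 -5 0 1;0 0 -10 0 1;-4 4 -12 0 1;-8 9 -12 0 1;-11 14 -12 0 1"

```text
time_s: 21.1
position: [0.5216, -0.0969, 0.192]
tool_rot: [[1.0, 0.0, 0.0], [0.0, -1.0, -0.0], [0.0, 0.0, -1.0]]
ft_force: [1.0, -0.2, 0.4]
grip_width: 0.0855
gripper_force: 0.0
```

move_arm --series "-3 4 0 0 1;-6 9 0 0 1;-6.5 13.5 0 0 1;-6.5 13.5 0 0 1;-6.5 13.5 0 0 1;-6.5 13.5 0 0 1;-6.5 13.5 0 0 1"

```text
time_s: 21.98
position: [0.4582, -0.2301, 0.1917]
tool_rot: [[1.0, 0.001, 0.0], [0.001, -1.0, 0.0], [0.0, -0.0, -1.0]]
ft_force: [0.0, -0.6, -0.2]
grip_width: 0.0851
gripper_force: 0.0
```

```bash
python3 - <<'E'
from h import *
s=observe(); print(s["position"],abs(s["qvel"]).max(),s["grip_width"])
for o in masks("pot1","wrist",POT): print(*o)
for c in ("top",): print(c,stack(3,c))
rel((.456,-.2335,.023),0)
E
```

```text
[ 0.45820703 -0.23006379  0.19174802] 0.20221960529424735 0.08505412401439327
[ 0.457  -0.2316] 0.98 0.69 [105  69  42]
top [(array([0.6387, 0.0428]), 0.81, 0.78, array([ 21,  78, 123])), (array([0.6057, 0.0342]), 0.15, 0.49, array([31, 47, 53]))]
move [-0.21  0.28 16.87] turn -0.0
```

move_arm --series "-0.1 0.1 6 0 1;-0.1 0.1 12 0 1;-0.1 0.1 16 0 1;-0.1 0.1 16.8 0 1;-0.1 0.1 16.8 0 1;-0.1 0.1 16.8 0 -1;-0.1 0.1 16.8 0 -1;-0.1 0.1 16.8 0 -1"

```text
time_s: 23.18
position: [0.4577, -0.2326, 0.0255]
tool_rot: [[1.0, -0.001, 0.003], [-0.001, -1.0, -0.002], [0.003, 0.002, -1.0]]
ft_force: [-1.1, -0.8, 5.9]
grip_width: 0.0637
gripper_force: 43.8
```

move_arm --series "0 0 0 0 -1;0 0 0 0 -1;0 0 -5 0 -1;0 0 -10 0 -1;0 0 -15 0 -1;0 -4 -18 0 -1;0 -9 -19 0 -1;0 -14 -19 0 -1"

```text
time_s: 24.18
position: [0.4571, -0.0907, 0.2157]
tool_rot: [[1.0, -0.001, 0.004], [-0.001, -1.0, -0.002], [0.004, 0.002, -1.0]]
ft_force: [0.3, 0.5, -1.3]
grip_width: 0.0635
gripper_force: 45.5
```

move_arm --series "4 -4 0 0 -1;8 -9 0 0 -1;10 -13 0 0 -1;10 -13.3 0 0 -1;10 -13.3 0 0 -1;10 -13.3 0 0 -1;10 -13.3 0 0 -1;10 -13.3 0 0 -1"

```text
time_s: 25.18
position: [0.5571, 0.0404, 0.2139]
tool_rot: [[1.0, -0.002, 0.0], [-0.002, -1.0, -0.0], [0.0, 0.0, -1.0]]
ft_force: [-0.3, 0.7, -0.5]
grip_width: 0.0633
gripper_force: 45.5
```

```bash
python3 - <<'E'
from h import *
s=observe(); print(s["position"],abs(s["qvel"]).max(),s["grip_width"])
for o in stack(3): print(*o)
rel((.634,.0446,.094),0)
cv2.imwrite("pics/w6.png",optics.get_image("wrist")["pixels"])
E
```

```text
[0.55705375 0.04044163 0.21385338] 0.2682153399231313 0.06326396487367208
[0.6339 0.0446] 0.98 0.74 [ 62 145 221]
move [ 7.69 -0.4  11.98] turn -0.1
```

View pics/w6.png

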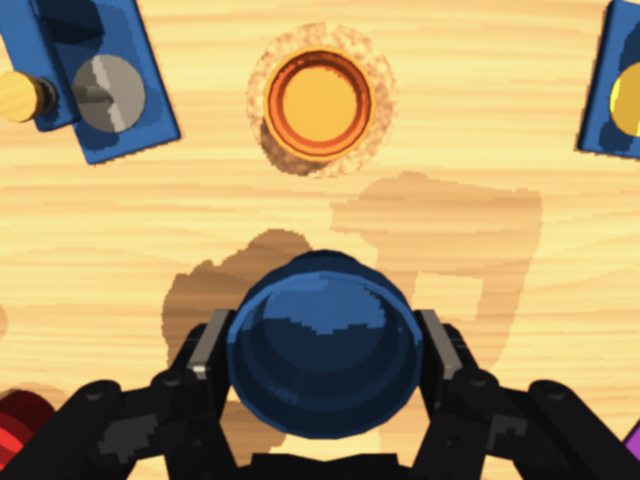

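Three pots are nested (320,105) and blue is held level. Placing it.

move_arm --series "5 -0.4 0 0 -1;7.6 -0.4 0 0 -1;7.6 -0.4 4 0 -1;7.6 -0.4 7 0 -1;7.6 -0.4 9 0 -1;7.6 -0.4 10.4 0 -1;7.6 -0.4 11.2 0 -1;7.6 -0.4 11.8 0 -1"

```text
time_s: 26.32
position: [0.6338, 0.0447, 0.0964]
tool_rot: [[1.0, -0.001, 0.002], [-0.001, -1.0, -0.001], [0.002, 0.001, -1.0]]
ft_force: [-3.2, -2.8, 16.2]
grip_width: 0.0638
gripper_force: 47.6
```

move_arm --series "0 0 0 0 -1;0 0 0.1 0 -1;0 0 0.1 0 -1"

```text
time_s: 26.7
position: [0.6339, 0.0446, 0.0963]
tool_rot: [[1.0, -0.001, 0.003], [-0.001, -1.0, -0.001], [0.003, 0.001, -1.0]]
ft_force: [-0.3, -1.5, 7.5]
grip_width: 0.0636
gripper_force: 46.5
```

move_arm --series "0 0 0 0 1;0 0 0 0 1;0 0 0 0 1;0 0 -5 0 1;-2 0 -10 0 1;-6 -4 -11 0 1;-10 -8 -11 0 1;-12 -13 -11 0 1"

```text
time_s: 27.7
position: [0.5116, 0.1758, 0.2052]
tool_rot: [[1.0, -0.002, 0.0], [-0.002, -1.0, 0.0], [0.0, -0.0, -1.0]]
ft_force: [0.8, 0.4, 0.5]
grip_width: 0.0856
gripper_force: 0.0
```

move_arm --series "-3 -5 0 0 1;-6 -10 0 0 1;-7.5 -15 0 0 1;-7.5 -20 0 0 1;-7.5 -22.8 0 0 1;-7.5 -22.8 0 0 1;-7.5 -22.8 0 0 1;-7.5 -22.8 0 0 1"

```text
time_s: 28.7
position: [0.4387, 0.4022, 0.2049]
tool_rot: [[1.0, -0.002, 0.0], [-0.002, -1.0, -0.0], [0.0, 0.0, -1.0]]
ft_force: [1.0, -1.1, -0.7]
grip_width: 0.0853
gripper_force: 0.0
```

```bash
python3 - <<'E'
from h import *
s=observe(); print(s["position"],abs(s["qvel"]).max(),s["grip_width"])
for o in masks("pot1","wrist",POT): print(*o)
for c in ("scene",): print(c,stack(4,c))
rel((.440,.403,.023),0)
E
```

```text
[0.4386778  0.4022165  0.20485558] 0.1640469619972112 0.08530484006063785
[0.4407 0.4049] 0.98 0.92 [ 31  37 168]
[0.3085 0.363 ] 1.93 0.87 [ 24  29 135]
scene [(array([0.6235, 0.0305]), 0.62, 0.94, array([75, 53, 31])), (array([0.63, 0.04]), 0.25, 0.82, array([10, 16, 90])), (array([0.63, 0.04]), 0.68, 0.57, array([ 13,  20, 108])), (array([0.63, 0.04]), 0.54, 0.26, array([73, 86, 94]))]
move [ 0.14 -0.04 18.19] turn -0.1h.py:16: RuntimeWarning: The iteration is not making good progress, as measured by the 
 improvement from the last ten iterations.
  x=fsolve(f,guess); return x,st[k,4]/hullc(im,S,(*x,z))[1]
```

move_arm --series "0.2 -0.2 6 0 1;0.2 -0.2 12 0 1;0.2 -0.2 16.5 0 1;0.2 -0.2 18.1 0 1;0.2 -0.2 18.1 0 1;0.2 -0.2 18.1 0 -1;0.2 -0.2 18.1 0 -1;0.2 -0.2 18.1 0 -1"

```text
time_s: 29.9
position: [0.4415, 0.4057, 0.0259]
tool_rot: [[1.0, -0.001, 0.004], [-0.001, -1.0, 0.002], [0.004, -0.002, -1.0]]
ft_force: [-0.2, -0.2, 5.6]
grip_width: 0.0633
gripper_force: 44.9
```

move_arm --series "0 0 0 0 -1;0 0 0 0 -1;0 0 -5 0 -1;0 0 -10 0 -1;0 0 -15 0 -1;0 4 -20 0 -1;0 9 -21 0 -1;0 14 -21 0 -1"

```text
time_s: 30.9
position: [0.4403, 0.2639, 0.2359]
tool_rot: [[1.0, -0.0, 0.004], [-0.0, -1.0, 0.001], [0.004, -0.001, -1.0]]
ft_force: [1.0, -0.4, -1.3]
grip_width: 0.0633
gripper_force: 45.0
```

move_arm --series "4 5 0 0 -1;8 10 0 0 -1;11 15 0 0 -1;11.5 19 0 0 -1;11.5 22 0 0 -1;11.5 22 0 0 -1;11.5 22 0 0 -1;11.5 22 0 0 -1"

```text
time_s: 31.9
position: [0.555, 0.046, 0.234]
tool_rot: [[1.0, 0.001, 0.0], [0.001, -1.0, 0.0], [0.0, -0.0, -1.0]]
ft_force: [-0.2, 0.3, -0.9]
grip_width: 0.0634
gripper_force: 45.0
```

```bash
python3 - <<'E'
from h import *
s=observe(); print(s["position"],abs(s["qvel"]).max(),s["grip_width"])
for o in stack(4): print(*o)
rel((.634,.0446,.117),0)
cv2.imwrite("pics/w7.png",optics.get_image("wrist")["pixels"])
E
```

```text
[0.55502573 0.04604108 0.23402365] 0.2490431973472157 0.06342802355466992
[0.6333 0.0454] 1.0 0.66 [132  88  53]
[0.6392 0.0434] 0.55 0.38 [120 188 232]
move [ 7.89  0.13 11.69] turn 0.0
```

View pics/w7.png

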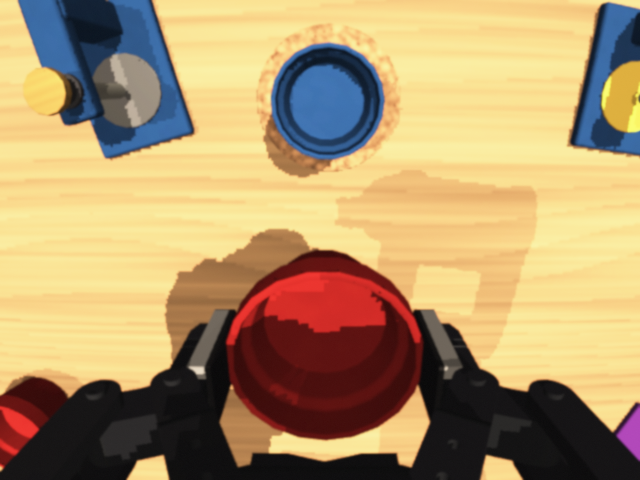

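Four pots are nested (327,100) and red is held level. Placing the last one.

move_arm --series "5 0.1 0 0 -1;7.8 0.1 0 0 -1;7.8 0.1 4 0 -1;7.8 0.1 7 0 -1;7.8 0.1 9 0 -1;7.8 0.1 10.3 0 -1;7.8 0.1 11.1 0 -1;7.8 0.1 11.6 0 -1"

```text
time_s: 33.05
position: [0.6337, 0.0441, 0.1185]
tool_rot: [[1.0, -0.001, 0.002], [-0.001, -1.0, 0.0], [0.002, -0.0, -1.0]]
ft_force: [-3.3, 0.5, 21.9]
grip_width: 0.063
gripper_force: 47.5
```

move_arm --series "0 0 0 0 -1;0 0 0.1 0 -1;0 0 0.1 0 -1"

```text
time_s: 33.42
position: [0.6339, 0.0441, 0.1186]
tool_rot: [[1.0, -0.001, 0.003], [-0.001, -1.0, -0.0], [0.003, 0.0, -1.0]]
ft_force: [-2.0, 0.7, 8.7]
grip_width: 0.0634
gripper_force: 46.2
```

move_arm --series "0 0 0 0 1;0 0 0 0 1;0 0 0 0 1;0 0 -5 0 1;-2 0 -10 0 1;-6 3 -10 0 1;-10 8 -10 0 1;-12 13 -10 0 1"

```text
time_s: 34.42
position: [0.5114, -0.0867, 0.217]
tool_rot: [[1.0, 0.0, 0.0], [0.0, -1.0, -0.0], [0.0, 0.0, -1.0]]
ft_force: [0.8, -0.4, 0.5]
grip_width: 0.0856
gripper_force: 0.0
```

move_arm --series "-3 5 0 10 1;-4 11 0 12 1;-4 17 0 12 1;-4 23 0 12 1;-4 29 0 12 1;-4 29.5 0 12 1;-4 29.5 0 12 1;-4 29.5 0 12 1"

```text
time_s: 35.42
position: [0.4731, -0.3796, 0.217]
tool_rot: [[0.978, -0.207, 0.0], [-0.207, -0.978, 0.0], [0.0, -0.0, -1.0]]
ft_force: [-0.0, 0.5, -0.1]
grip_width: 0.0853
gripper_force: 0.0
```

```bash
python3 - <<'E'
from h import *
s=observe(); print(s["position"],abs(s["qvel"]).max(),s["grip_width"])
im=optics.get_image("wrist"); cv2.imwrite("pics/w8.png",im["pixels"])
for t in ("mallet","mallet_grip","mallet_rest"):
    for c in ("wrist","top","scene"): print(t,c,[(np.round(d["point"],4),round(float(d["score"]),2)) for d in spotter.mark_of(t,c)][:3])
for c in ("scene","top"):
    for o in stack(5,c): print(c,*o)
im=optics.get_image("scene"); x,y=proj(im,[[.634,.044,.07]])[0].astype(int)
cv2.imwrite("pics/s8.png",cv2.resize(im["pixels"][y-60:y+60,x-80:x+80],None,fx=4,fy=4))
E
```

```text
[ 0.47312694 -0.37960187  0.2169941 ] 0.2439206298796039 0.0852940880852141
mallet wrist [(array([ 0.5316, -0.3875,  0.0101]), 0.77)]
mallet top []
mallet scene [(array([ 0.5299, -0.3907,  0.0097]), 0.65)]
mallet_grip wrist [(array([ 0.4877, -0.386 ,  0.0415]), 0.76)]
mallet_grip top []
mallet_grip scene [(array([ 0.4873, -0.3818,  0.044 ]), 0.69)]
mallet_rest wrist [(array([ 0.2599, -0.3348, -0.002 ]), 0.64)]
mallet_rest top [(array([ 0.7908, -0.4583, -0.0037]), 0.64), (array([0.633 , 0.0418, 0.0037]), 0.64), (array([ 0.2602, -0.331 , -0.0004]), 0.62)]
mallet_rest scene [(array([ 0.2601, -0.3281,  0.0005]), 0.93), (array([ 0.7997, -0.4581,  0.0021]), 0.78), (array([ 0.5318, -0.3937, -0.0014]), 0.6)]
scene [0.63 0.04] 1.08 0.93 [ 13  21 110]
scene [0.63 0.04] 0.58 0.69 [ 16  23 112]
scene [0.63 0.04] 0.06 0.67 [63 77 82]
scene [0.642  0.0611] 0.06 0.53 [45 30 27]h.py:16: RuntimeWarning: The iteration is not making good progress, as measured by the 
 improvement from the last ten iterations.
  x=fsolve(f,guess); return x,st[k,4]/hullc(im,S,(*x,z))[1]
```

View pics/w8.png

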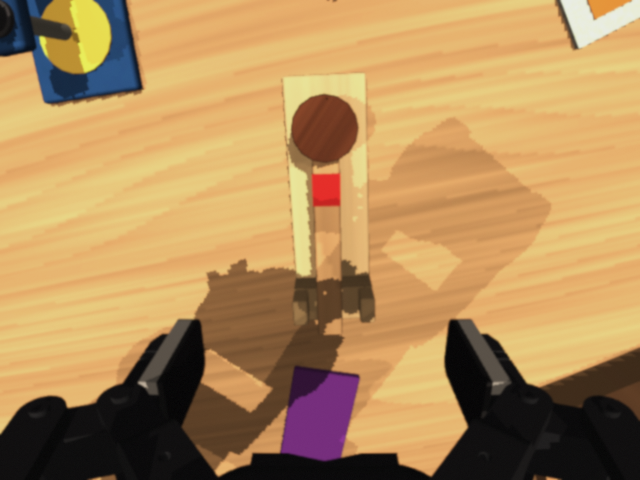

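View pics/s8.png

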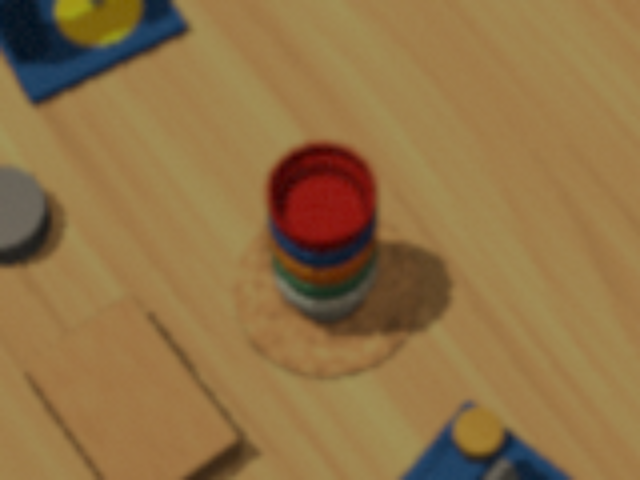

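All five pots are nested upright on the mat. The wrist view shows the mallet head at (324,128), the red band at (326,190) and the handle running near-vertically down to the fork at (330,295).

```bash
cat >> h.py <<'E'
def ray(im,uv,z):
    n=cv2.undistortPoints(np.array([[uv]],float),im["camera_matrix"],im["dist"])[0,0]
    R=cv2.Rodrigues(im["rvec"])[0]; o=-R.T@np.ravel(im["tvec"]); d=R.T@np.r_[n,1]; return o+d*(z-o[2])/d[2]
def blob(im,lo,hi,near,rad=60):
    h=cv2.cvtColor(im["pixels"],cv2.COLOR_BGR2HSV); m=cv2.inRange(h,np.array(lo),np.array(hi))
    k=np.zeros_like(m); cv2.circle(k,tuple(int(v) for v in near),rad,255,-1); m&=k
    n,l,st,c=cv2.connectedComponentsWithStats(m); j=1+np.argmax(st[1:,4]); return c[j],st[j],l==j
E
python3 - <<'E'
from h import *
s=observe(); im=optics.get_image("wrist")
c,st,m=blob(im,(0,200,150),(6,255,255),(326,190),30); g=ray(im,c,.055); print("band",c,st,g)
hd=np.array(im["pixels"]); c2,st2,m2=blob(im,(0,60,20),(14,255,140),(324,128),40); h=ray(im,c2,.078); print("head",c2,st2,h)
print("size head px->m",np.linalg.norm(ray(im,(st2[0],c2[1]),.078)-ray(im,(st2[0]+st2[2],c2[1]),.078)))
d=h-g; print("dist",np.linalg.norm(d[:2]),"yaw",np.degrees(np.arctan2(d[1],d[0])))
# fits through the band's sides
r=cv2.minAreaRect(np.argwhere(m)[:,::-1].astype(np.float32)); print(r)
rel((g[0],g[1],.1),-12)
E
```

```text
band [323.66536965 189.49935149] [311 175  26  31 771] [ 0.48931778 -0.38288721  0.055     ]
head [321.67530273 128.87214869] [ 289   95   67   71 3551] [ 0.53316347 -0.39103422  0.078     ]
size head px->m 0.04290057629730273
dist 0.044596164095572544 yaw -10.526137542301313
((323.5, 190.0), (30.0, 25.0), 90.0)
move [ 1.65 -0.15 11.67] turn -0.0
```

move_arm --series "1.6 -0.1 6 -1 1;1.6 -0.1 12 -1 1;1.6 -0.1 17 -1 1;1.6 -0.1 19.1 -1 1;1.6 -0.1 19.1 -1 1;1.6 -0.1 19.1 -1 1"

```text
time_s: 36.98
position: [0.4892, -0.3838, 0.027]
tool_rot: [[0.981, -0.191, 0.001], [-0.191, -0.981, -0.002], [0.002, 0.001, -1.0]]
ft_force: [0.3, -0.3, -0.9]
grip_width: 0.0851
gripper_force: 0.0
```

move_arm --series "0 0 0 0 -1;0 0 0 0 -1;0 0 0 0 -1;0 0 0 0 -1;0 0 0 0 -1;0 0 0 0 -1" --force 100

```text
time_s: 37.72
position: [0.4889, -0.3834, 0.0262]
tool_rot: [[0.981, -0.192, 0.001], [-0.192, -0.981, -0.0], [0.001, 0.0, -1.0]]
ft_force: [-0.8, 0.9, 5.7]
grip_width: 0.0186
gripper_force: 98.5
```

move_arm --series "0 0 -2 0 -1;0 0 -6 0 -1;0 0 -11 0 -1;0 0 -16 0 -1;0 0 -20 0 -1;0 0 -20 0 -1;0 0 -20 0 -1;0 0 -20 0 -1"

```text
time_s: 38.72
position: [0.4883, -0.3829, 0.2237]
tool_rot: [[0.981, -0.192, -0.002], [-0.192, -0.981, 0.003], [-0.003, -0.002, -1.0]]
ft_force: [-0.4, -0.3, -2.1]
grip_width: 0.0183
gripper_force: 98.0
```

```bash
python3 - <<'E'
from h import *
s=observe(); print(s["position"],abs(s["qvel"]).max(),s["grip_width"])
rel((.545,-.21,.226),-11.07)
for c in ("wrist","top","scene"): print(c,[(np.round(d["point"],4),round(float(d["score"]),2)) for t in ("mallet","pin_b_top") for d in spotter.mark_of(t,c)][:4])
E
```

```text
[ 0.48831323 -0.38287204  0.22371587] 0.624263868278919 0.01832278413091322
move [  2.25 -18.05  -0.19] turn 0.0
wrist [(array([ 0.5357, -0.3882,  0.0097]), 0.69)]
top [(array([ 0.5353, -0.3935,  0.0127]), 0.67), (array([ 0.6434, -0.2169,  0.1282]), 0.57)]
scene [(array([ 0.5342, -0.392 ,  0.0114]), 0.86), (array([ 0.4872, -0.3812,  0.045 ]), 0.6), (array([ 0.6391, -0.2136,  0.1253]), 0.65)]
```

```bash
python3 - <<'E'
from h import *
s=observe(); print(s["ft_force"],s["wrist_torque"],s["gripper_force"])
im=optics.get_image("wrist"); sc=optics.get_image("scene"); x,y=proj(sc,[[.5,-.38,.15]])[0].astype(int)
a=cv2.resize(sc["pixels"][max(0,y-90):y+90,x-70:x+70],(373,480)); cv2.imwrite("pics/w9.png",np.hstack([im["pixels"],a])[:, ::1] if 0 else cv2.resize(np.hstack([im["pixels"],a]),(800,379)))
E
```

```text
[-0.95823807  0.05637235 -0.84955155] [-0.03347745  0.04826325 -0.00911061] 98.00705909729004
```

View pics/w9.png

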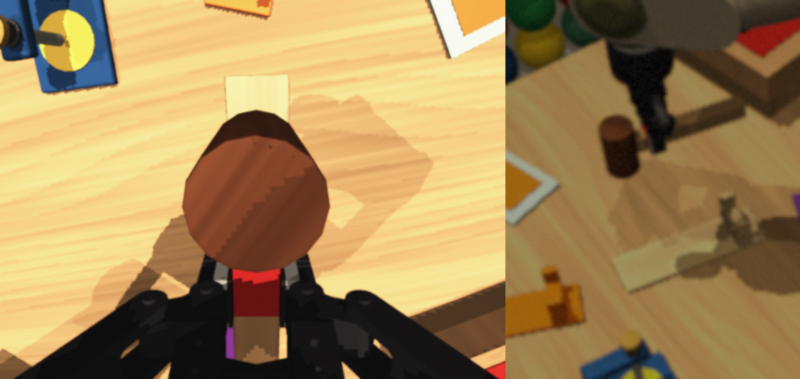

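The mallet is held level (head at 255,190 in the wrist half) and clear of the empty rest. I go to just short of the yellow-tag punch to measure its pin.

move_arm --series "1 -5 -1 0 -1;2 -10 -1 0 -1;2 -15 -1 0 -1;2 -18 -1 0 -1;2 -18 -1 0 -1;2 -18 -1 0 -1;2 -18 -1 0 -1"

```text
time_s: 40.0
position: [0.5426, -0.2115, 0.2356]
tool_rot: [[0.981, -0.193, -0.0], [-0.193, -0.981, -0.0], [-0.0, 0.0, -1.0]]
ft_force: [-0.1, 0.1, -2.8]
grip_width: 0.0181
gripper_force: 98.2
```

```bash
python3 - <<'E'
from h import *
s=observe(); print(s["position"],abs(s["qvel"]).max(),s["grip_width"])
im=optics.get_image("wrist"); p=proj(im,[[.642,-.216,.126]])[0]; print("pred",p)
c,st,m=blob(im,(12,90,60),(30,255,255),p,50); print(c,st,ray(im,c,.126),np.linalg.norm(ray(im,(st[0],c[1]),.126)-ray(im,(st[0]+st[2],c[1]),.126)))
for c in ("wrist","top","scene"): print(c,[(np.round(d["point"],4),round(float(d["score"]),2)) for t in ("pin_b_top",) for d in spotter.mark_of(t,c)][:4])
cv2.imwrite("pics/w10.png",im["pixels"])
E
```

```text
[ 0.54262873 -0.21145834  0.23558164] 0.15843922271929833 0.01805633862206088
pred [299.50106543  64.68039303]
[308.34347826  71.60543478] [ 272   38   74   74 3680] [ 0.63743555 -0.22004991  0.126     ] 0.04109293729840974
wrist [(array([ 0.6407, -0.2181,  0.1273]), 0.79)]
top [(array([ 0.6434, -0.2169,  0.1282]), 0.57)]
scene [(array([ 0.6322,  0.0399, -0.0027]), 0.66), (array([ 0.6416, -0.2139,  0.1268]), 0.61)]
```

View pics/w10.png

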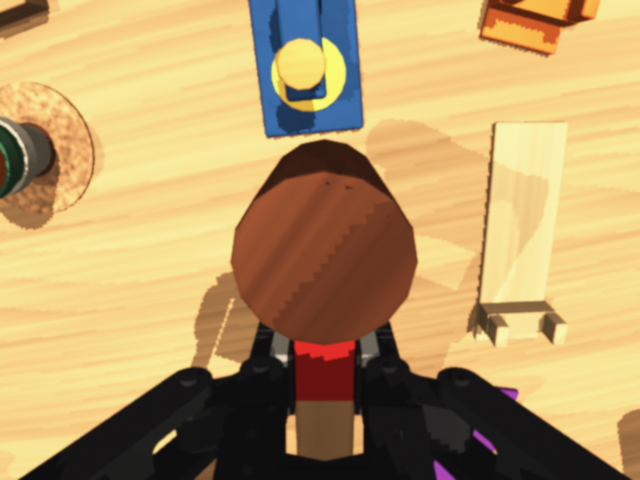

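The pin head is at (300,64), within 1 px of the projection of (0.642, -0.216, 0.126), so the pin is confirmed there. I hover the mallet face over it.

move_arm --series "3 -0.7 0 0 -1;5.4 -1.4 0 0 -1;5.4 -1.4 3 0 -1;5.4 -1.4 6 0 -1;5.4 -1.4 7.5 0 -1;5.4 -1.4 7.5 0 -1;5.4 -1.4 7.5 0 -1;5.4 -1.4 7.5 0 -1"

```text
time_s: 41.2
position: [0.5989, -0.2073, 0.1619]
tool_rot: [[0.981, -0.192, 0.002], [-0.192, -0.981, -0.001], [0.002, 0.001, -1.0]]
ft_force: [-0.2, -0.3, -2.6]
grip_width: 0.0187
gripper_force: 98.3
```

```bash
python3 - <<'E'
from h import *
s=observe(); print(s["position"],s["ft_force"],s["grip_width"])
rel((.5979,-.2076,.1322),-11.07)
E
```

```text
[ 0.59888051 -0.2072994   0.16190611] [-0.16109119 -0.3193157  -2.58422344] 0.01872976583936491
move [-0.1   0.05  2.97] turn 0.0
```

move_arm --series "0 0 1 0 -1;0 0 2 0 -1;0 0 2.6 0 -1;0 0 3 0 -1;0 0 3 0 -1;0 0 3 0 -1"

```text
time_s: 41.95
position: [0.5984, -0.2071, 0.132]
tool_rot: [[0.981, -0.192, 0.001], [-0.192, -0.981, -0.001], [0.001, 0.001, -1.0]]
ft_force: [-4.7, 2.3, 9.9]
grip_width: 0.0185
gripper_force: 99.9
```

move_arm --series "0 0 0.1 0 -1;0 0 0.2 0 -1;0 0 0.2 0 -1;0 0 0.2 0 -1"

```text
time_s: 42.45
position: [0.5984, -0.2071, 0.1317]
tool_rot: [[0.982, -0.191, 0.002], [-0.191, -0.982, -0.002], [0.002, 0.001, -1.0]]
ft_force: [-10.1, 3.8, 19.9]
grip_width: 0.0184
gripper_force: 101.6
```

The pin is on its stop: force rose to 20 N with z not moving. I lift well clear and repeat the blow.

move_arm --series "0 0 -2 0 -1;0 0 -4.2 0 -1;0 0 -4.2 0 -1;0 0 -4.2 0 -1;0 0 -4.2 0 -1;0 0 -4.2 0 -1"

```text
time_s: 43.2
position: [0.5983, -0.2069, 0.1699]
tool_rot: [[0.981, -0.192, -0.001], [-0.192, -0.981, 0.001], [-0.001, -0.0, -1.0]]
ft_force: [0.1, -1.0, -2.6]
grip_width: 0.0183
gripper_force: 98.5
```

```bash
python3 - <<'E'
from h import *
s=observe(); print(s["position"],s["ft_force"],s["grip_width"])
rel((.598,-.2072,.1317),-11.07)
E
```

```text
[ 0.59832947 -0.20694866  0.16994778] [ 0.07764819 -0.97547675 -2.62378491] 0.018334528845975376
move [-0.02  0.03  3.82] turn 0.0
```

move_arm --series "0 0 2 0 -1;0 0 3 0 -1;0 0 3.6 0 -1;0 0 4 0 -1;0 0 4.1 0 -1;0 0 4.2 0 -1;0 0 4.2 0 -1;0 0 4.2 0 -1"

```text
time_s: 44.2
position: [0.5983, -0.207, 0.1318]
tool_rot: [[0.982, -0.191, 0.002], [-0.191, -0.982, -0.001], [0.002, 0.001, -1.0]]
ft_force: [-11.6, 4.4, 19.2]
grip_width: 0.0181
gripper_force: 101.4
```

move_arm --series "0 0 -3 0 -1;0 0 -8 0 -1;-2 4 -8 0 -1;-4 9 -8 0 -1;-7 14 -8 0 -1;-7.3 19 -8 0 -1;-7.3 19.4 -8 0 -1;-7.3 19.4 -8 0 -1"

```text
time_s: 45.2
position: [0.4899, -0.3833, 0.2085]
tool_rot: [[0.981, -0.192, 0.0], [-0.192, -0.981, 0.0], [0.0, -0.0, -1.0]]
ft_force: [0.7, 0.2, -2.9]
grip_width: 0.0182
gripper_force: 98.4
```

move_arm --series "0 0 0 0 -1;0 0 3 0 -1;0 0 6 0 -1;0 0 6 0 -1;0 0 6 0 -1;0 0 6 0 -1"

```text
time_s: 45.95
position: [0.4902, -0.3837, 0.1502]
tool_rot: [[0.982, -0.191, 0.002], [-0.191, -0.982, -0.002], [0.002, 0.002, -1.0]]
ft_force: [-0.7, -0.1, -2.0]
grip_width: 0.0185
gripper_force: 98.4
```

```bash
python3 - <<'E'
from h import *
s=observe(); print(s["position"],s["ft_force"],s["grip_width"])
rel((.4889,-.3834,.0267),-11.07)
E
```

```text
[ 0.49022179 -0.38367359  0.15021817] [-0.65176866 -0.13093242 -1.96294805] 0.018457184514706775
move [-0.16 -0.02 12.35] turn 0.1
```

move_arm --series "-0.1 0 4 0 -1;-0.1 0 8 0 -1;-0.1 0 10 0 -1;-0.1 0 11.3 0 -1;-0.1 0 12 0 -1;-0.1 0 12.3 0 -1;-0.1 0 12.3 0 -1;-0.1 0 12.3 0 -1"

```text
time_s: 46.95
position: [0.4889, -0.3835, 0.0263]
tool_rot: [[0.981, -0.192, 0.001], [-0.192, -0.981, -0.001], [0.001, 0.001, -1.0]]
ft_force: [0.7, -0.5, -1.1]
grip_width: 0.0181
gripper_force: 98.6
```

move_arm --series "0 0 0.1 0 -1;0 0 0.1 0 -1"

```text
time_s: 47.2
position: [0.4889, -0.3835, 0.0262]
tool_rot: [[0.981, -0.192, 0.001], [-0.192, -0.981, -0.001], [0.001, 0.001, -1.0]]
ft_force: [-1.4, 1.5, 9.1]
grip_width: 0.0182
gripper_force: 100.2
```

The mallet is seated at the original height and pose. I release, back off and do a final check.

move_arm --series "0 0 0 0 0;0 0 0 0 1;0 0 0 0 1;0 0 0 0 1;0 0 -5 0 1;0 0 -11 0 1;0 0 -17 0 1;-2 0 -19 0 1"

```text
time_s: 48.2
position: [0.4701, -0.3801, 0.2186]
tool_rot: [[0.982, -0.191, 0.004], [-0.191, -0.982, -0.005], [0.005, 0.004, -1.0]]
ft_force: [-0.3, -0.4, -0.5]
grip_width: 0.0853
gripper_force: 0.0
```

move_arm --series "0 0 0 0 1;0 0 0 0 1;0 0 0 0 1;0 0 0 0 1"

```text
time_s: 48.7
position: [0.4692, -0.3794, 0.2137]
tool_rot: [[0.982, -0.191, -0.001], [-0.191, -0.982, 0.001], [-0.001, -0.001, -1.0]]
ft_force: [-0.6, 0.8, 0.7]
grip_width: 0.0855
gripper_force: 0.0
```

```bash
python3 - <<'E'
from h import *
s=observe(); print(s["position"],s["ft_force"],s["grip_width"])
im=optics.get_image("wrist")
p=proj(im,[[.489,-.383,.055],[.533,-.391,.078]])
c,st,m=blob(im,(0,200,150),(6,255,255),p[0],30); print("band",c,ray(im,c,.055))
c,st,m=blob(im,(0,60,20),(14,255,140),p[1],42); print("head",c,st,ray(im,c,.078))
sc=optics.get_image("scene"); f=lambda q,k:cv2.resize(sc["pixels"][int(q[1])-k:int(q[1])+k,int(q[0])-k:int(q[0])+k],(320,320))
q=proj(sc,[[.634,.044,.07],[.48,-.38,.04]])
cv2.imwrite("pics/f.png",np.hstack([cv2.resize(im["pixels"],(427,320)),np.vstack([cv2.resize(f(q[0],60),(160,160)),cv2.resize(f(q[1],60),(160,160))])]))
E
```

```text
[ 0.46924091 -0.37935939  0.21370243] [-0.59786633  0.84201061  0.70450235] 0.08550535704232395
band [324.51935081 184.87265918] [ 0.48943418 -0.38218592  0.055     ]
head [324.60828112 122.5358213 ] [ 292   88   67   73 3671] [ 0.53335137 -0.39084964  0.078     ]
```

View pics/f.png

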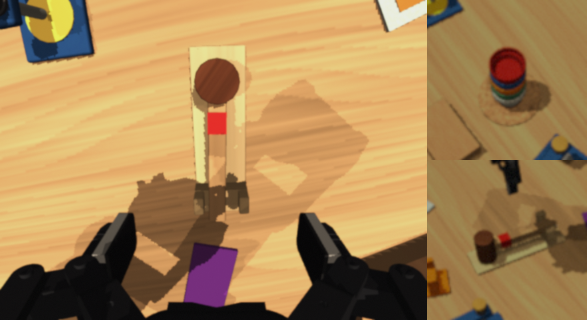

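The mallet lies back on its rest, within 1 mm of where it was (head at 217,80). The stack stands upright on the mat and the gripper is clear. I hand in.

```bash
python3 -c "
from rig import order; print(order.close_job())"
```

```text
the job is handed in; nothing more can be done
None
```

I handed the job in at about 49 s: all five pots present (no yellow one) are nested upright on the mat, the yellow tag's pin was driven to its stop twice with a clear lift between, and the mallet is back on its rest within about 1 mm; no verdict came back.

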